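Index the phone cradle under the curing lamp

ROBOT

A 6-joint arm with a two-finger parallel gripper is mounted at the origin on the work surface. World frame = base frame: x ahead of the robot, y to its left, z up, the work surface at z = 0. Lengths are in m, angles in rad, forces in N, time in s.
With the tool pointing down it reaches from about 0.35 to 0.875 m from the base axis. Payload 4.2 kg.
Tool frame: the origin (TCP) lies on the front face of the gripper's body, between the roots of the fingers; the fingertips stand 73 mm ahead of it and the grasp point (between the pads) lies grasp_offset ahead of it (grasp_offset is the distance from the TCP to the grasp point, in m); z points along the fingers, y is the line along which they close (so a half turn about z gives the same grasp; the last joint's range is limited). The gripper opens to 85 mm and grips with 20 to 120 N. Pads are 22 mm wide; open, the fingers measure 114 mm over their backs; the gripper's body (76 mm by 85 mm) begins 54 mm behind the grasp point. The pads swing forward as they close: fully open they stand 13 mm farther back than shut.
Start: joints at [1.42, 0.385, 0.008, 0, -1.194, -0.259], TCP at [0.249, 0.573, 0.304] pointing down, gripper open.
Joint ranges: [-3.14, 3.14], [-1.21, 2.06], [-1.07, 1.41], [-3.16, 2.05], [-2.99, -0.16], [-3.1, 3.1]. Speed limits (rad/s): [2.79, 2.79, 3.14, 3.14, 3.14, 3.14].

INTERFACE

Orientations are given as a unit quaternion [w, x, y, z].
In Python, from cell import * gives the robot as it stands.
- The arm moves only by the tool step_arm, never from a script. Its argument "steps" is a list of rows, each a list of 7 numbers: the shift along the tool's x, y, z normalised to -1 to 1, where 1 is 0.5 m, then the turn, a rotation vector about the tool's x, y, z normalised to -1 to 1, where 1 is 90 degrees, then the opening, from 0 (shut) to 1 (fully open). A call has 1 to 20 rows; each row is the pose to reach, as a shift and turn from the pose commanded when the call began, along the tool's axes at that moment; what a row does not reach only later rows make up. A row lasts 1/10 s, in which the tool goes at most 50 mm and 8.59 degrees, less where a joint would pass 70% of its speed; a pose out of reach is approached as far as the arm can. A call with a number of a shift or a turn outside -1 to 1 is refused whole. A call with a gripper value outside its range is refused whole. The fingers move at their own pace and stop on an object; "grip_force" is the grip in N (left out, the last holds). Time passes only in rows, so rows that repeat a pose let the fingers close. It gives the time, the measured TCP pose, the force, the opening and the grip force at its end, in the units of the state.
- state(): the state, without advancing time (a new reading comes with each control period).
- read_camera(name): name is "scene" or "top" or "wrist"; returns the picture (400x640x3 uint8, blue, green, red); there is no depth.
- get_calibration(name): a dict with "K" (3x3 intrinsics, pixels), "R" (3x3) and "t" (3): a world point X has camera coordinates R X + t; the wrist camera has in their place "hand_eye" (4x4, takes a point from camera to tool coordinates, whose origin is the TCP and whose axes are the flange's). Camera axes: x right, y down, z forward; pixel columns grow to the right and rows downward; lengths in m; the calibration is good to about 2 mm. A picture is of the moment at which its call begins: read the wrist's pose just before it. get_calibration takes no time and is no camera call.
- finish_job(): hands the job in; it is judged then, once.
The state is a dict: "time": time; "q": joint angles; "qvel": joint speeds; "joint_efforts": joint torques, N m; "ee_pos": TCP position; "tcp_rot": TCP orientation; "force": force on the tool from outside, world axes, zero at the start; "torque": the same for the moment, N m; "grip_width": finger opening in m; "gripper_force": force on a finger pad.
Only numpy, scipy, OpenCV 4.12 (cv2) and the standard library are available. Lean on these libraries where they do the work, as an engineer would, in place of code of your own. Each camera call takes 0.05 s, during which the arm holds its last target. There are 200 camera calls.

TASK

Bring the phone in its cradle under the curing lamp: hook a fingertip under the red ring without pinching it, lift the spring pin, swing the arm one hole towards the lamp (not past it, and not towards the fan), and let the pin drop fully home in that hole without forcing anything. Leave the phone lying untouched in the cradle and do not disturb the other things on the bench.

Things in the scene. Friction and masses are not known exactly. Their poses are not given: they have to be found in the camera images.
- index_base: Fixture fixed to the bench: aluminium disc (radius 112 mm) with a quadrant on its +x side (outer radius 145 mm), top 40 mm above the table. Origin on the table on the swing arm's pivot axis; z up; x towards the middle hole, roughly away from the robot. Five holes, 14 mm wide, 120 mm from the pivot, at -0.8, -0.4, 0, 0.4, 0.8 rad from x; the pin starts in the middle one.
- swing_arm (a joint): Angle (rad) of the blue arm about the pivot: 0 at the middle hole, positive towards index_base's +y (counter-clockwise from above); a hole every 0.4 rad, play 0.02. Bar 36 mm wide, top 56 mm above the table; steel cap over the pivot to 76 mm. Light friction (about 1.5 N at the pin): it stays where left while the pin is up and is blocked while the pin is in a hole.
- index_pin (a joint): Lift (m) of the spring pin, sliding vertically in a dark barrel on the arm 120 mm from the pivot (barrel radius 13 mm, top 78 mm above the table): 0 fully home in a hole, clear of the holes at 0.012, stop at 0.024. Spring pulls down with 4.5 N at 0, 8.5 N at 0.024. Let go between holes it rests on the plate at 0.012 and drops when a hole comes under it.
- ring (a point): Centre of the red pull ring fixed on the pin's top: 108 mm above the table when home, 140 mm from the pivot. 5.6 mm round bar, clear bore 50 mm. It does not swivel and leans outward 45 degrees: a line square through the bore comes from above the pivot and goes outward and down at 45 degrees along the arm. Site axes: x outward along the arm, y sideways, z up. Room below is free down to the arm.
- ring_top (a point): Middle of the ring's upper bar (bar centre), the part a fingertip lifts from below: 160 mm from the pivot, 128 mm above the table when home. The ring's low edge sits on the pin, 40 mm lower and 40 mm nearer the pivot.
- cradle (a point): Middle of the inner floor of the black phone cradle at the arm's outer end, 240 mm from the pivot, 60 mm above the table. Tray 86 mm along the arm by 160 mm across, rim 70 mm above the table.
- curing_lamp: Curing lamp with a white head and violet light, fixed to the bench. Origin on the table straight below the head, where the cradle's middle belongs: one hole (0.4 rad) to one side of the start, 240 mm from the pivot. Head of radius 28 mm, 194 to 229 mm above the table; its post stands 105 mm beyond in index_base's x direction. It may be on either side.
- cooling_fan: Small square black fan, 105 mm tall, fixed to the bench. Origin on the table at the other neighbouring place of the cradle, the fan itself 115 mm beyond it in index_base's x direction.
- phone: Opened black phone 70 x 146 x 8 mm lying loose in the cradle. Origin at the centre of its underside, z up.
- tape_roll: Roll of pale tape lying flat, diameter 90 mm, bore 66 mm, 18 mm high, origin at the centre of its underside; loose bystander.
- flux_bottle: Clear plastic bottle with white cap, diameter 38 mm, 85 mm high, origin under its centre; loose bystander.
- driver: Screwdriver 140 mm long lying along its x axis, origin underneath; loose bystander.
- screw_tin: Open metal tin with four compartments, 70 x 90 x 20 mm, origin under its centre; loose bystander.
- paste_jar: White jar with green lid, diameter 44 mm, 40 mm high, origin under its centre; loose bystander.
- battery: Flat grey battery 40 x 85 x 6 mm, origin under its centre; loose bystander.
Not all that is in view belongs to the job. There is more than one size of the phone; the job needs the middle-sized.

How it is judged:
By the outcome, as a careful person would: the job done as asked, in the order asked, and still so for the second after the job is handed in, with the robot touching nothing.
It also fails if it takes over 48 s, if anything falls off the work surface, if the arm or the gripper's body presses on something with over 40 N, if the wrist force passes 120 N, or if a joint passes its speed limit or range.

## Working session

There is one attempt and no reset: what is moved stays moved. The work goes in short steps, Python scripts to look and compute and a tool call to move; the robot and the scene stay as the last step left them, time stands still between calls to the robot, and variables do not carry over. Pictures are saved under pics/ and viewed, at most 10 in all, crops included, and the job is handed in when it is done.

Besides the shell and the picture viewer there is one more tool, called as name(argument=value, ...), one argument or row to a line, values as JSON. step_arm: Moves the arm, as the interface text tells. Scaled input: -1 to 1 covers 0.5 m each way for a shift and 90 degrees each way for a turn. Its arguments: {"type":"object","properties":{"steps":{"type":"array","items":{"type":"array","items":{"type":"number"}}},"grip_force":{"type":"number"}},"required":["steps"]}

```bash
mkdir -p pics; ls
python3 - <<'E'
from cell import *
import cv2
s=state();print(s['time'],s['ee_pos'],s['tcp_rot'],s['grip_width'])
for n in("scene","top"):
    cv2.imwrite(f"pics/{n}0.png",read_camera(n))
    c=get_calibration(n);print(n,c)
print(get_calibration("wrist"))
E
```

```text
pics
0.0 [0.24882889 0.5728718  0.30278932] [ 1.10620052e-03  9.79060186e-01 -2.03567921e-01 -1.72089240e-04] 0.08497467484626778
scene {'K': array([[431.6688435 ,   0.        , 328.06048921],
       [  0.        , 431.6688435 , 196.64194943],
       [  0.        ,   0.        ,   1.        ]]), 'R': array([[-0.82927442,  0.55879769, -0.00700613],
       [ 0.47475804,  0.69783252, -0.53631575],
       [-0.2948029 , -0.44807915, -0.84398835]]), 't': array([ 0.46673044, -0.22967629,  1.45032249])}
top {'K': array([[417.71583677,   0.        , 316.11528404],
       [  0.        , 417.71583677, 201.61214923],
       [  0.        ,   0.        ,   1.        ]]), 'R': array([[-0.01620905, -0.99982498,  0.00934227],
       [-0.99499112,  0.01520751, -0.09879978],
       [ 0.09864041, -0.01089693, -0.99506348]]), 't': array([-0.00134647,  0.5584539 ,  1.17274395])}
{'K': array([[338.95693179,   0.        , 326.79574943],
       [  0.        , 338.95693179, 195.8015375 ],
       [  0.        ,   0.        ,   1.        ]]), 'hand_eye': array([[ 1.70775795e-04, -9.58383701e-01, -2.85483192e-01,
         7.28035643e-02],
       [ 9.99999252e-01, -1.81999077e-04,  1.20918017e-03,
        -7.25851238e-04],
       [-1.21081625e-03, -2.85483185e-01,  9.58382953e-01,
        -7.01278250e-02],
       [ 0.00000000e+00,  0.00000000e+00,  0.00000000e+00,
         1.00000000e+00]])}
```

View pics/scene0.png

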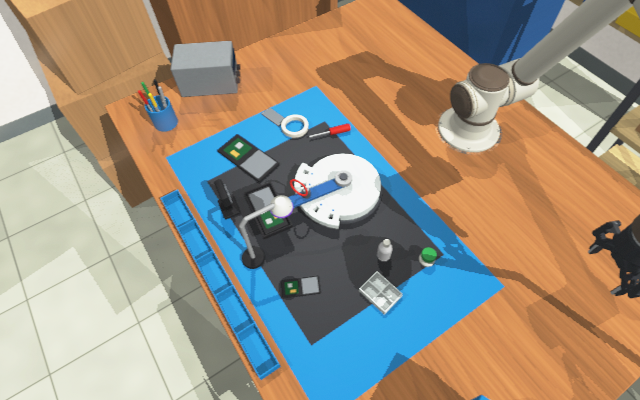

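View pics/top0.png

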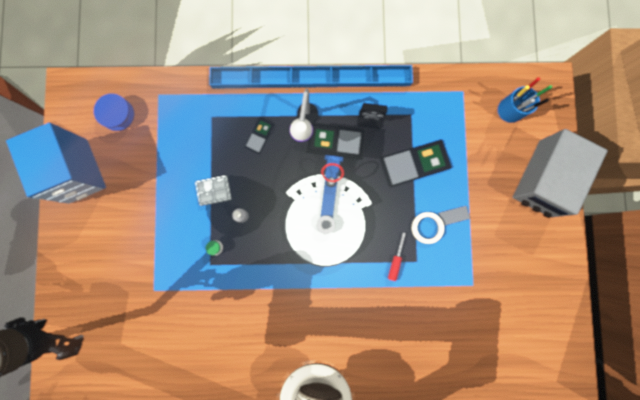

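The bench shows the phone in the cradle (top ~335,141), ring at (332,173), pivot cap at (326,224) and lamp head at (301,129), which is to the left (+y). The fan is on the right at (372,115). In the scene view, ring is at (299,187), cap at (343,178) and lamp at (283,206). So the swing is positive. The phone in the cradle is the middle of the three sizes.

```bash
cat > h.py <<'E'
from cell import *
import cv2, numpy as np
from scipy.spatial.transform import Rotation as Ro
def Rq(q): return Ro.from_quat(np.r_[q[1:],q[0]])
def cam(n,s=None):
    c=get_calibration(n)
    if n!="wrist": return c["K"],c["R"],c["t"]
    s=s or state(); T=np.eye(4);T[:3,:3]=Rq(s["tcp_rot"]).as_matrix();T[:3,3]=s["ee_pos"]
    M=np.linalg.inv(T@c["hand_eye"]);return c["K"],M[:3,:3],M[:3,3]
def ray(c,p):
    K,R,t=c;d=R.T@np.linalg.solve(K,[p[0],p[1],1.]);return -R.T@t,d/np.linalg.norm(d)
def onz(c,p,z):
    o,d=ray(c,p);return o+d*(z-o[2])/d[2]
def tri(a,b):
    (o,d),(p,e)=a,b;A=np.stack([d,-e],1);k=np.linalg.lstsq(A,p-o,rcond=None)[0]
    x,y=o+d*k[0],p+e*k[1];return (x+y)/2,np.linalg.norm(x-y)
def red(im,box):
    x0,y0,x1,y1=box;h=cv2.cvtColor(im[y0:y1,x0:x1],cv2.COLOR_BGR2HSV)
    m=((h[...,0]<8)|(h[...,0]>172))&(h[...,1]>130)&(h[...,2]>70)
    ys,xs=np.nonzero(m);return xs+x0,ys+y0
def delta(s,P,R):
    "tool-frame normalised row from pose in state s to target P,R(matrix)"
    R0=Rq(s["tcp_rot"]);return np.r_[R0.inv().apply(P-s["ee_pos"])/.5,(R0.inv()*Ro.from_matrix(R)).as_rotvec()/(np.pi/2)]
E
cat > m.py <<'E'
from h import *
t=cv2.imread("pics/top0.png");s=cv2.imread("pics/scene0.png");T,S=cam("top"),cam("scene")
res=[]
for im,b in((t,(312,155,352,192)),(s,(280,170,318,205))):
    x,y=red(im,b);e=cv2.minAreaRect(np.stack([x,y],1).astype(np.float32));print(len(x),x.min(),x.max(),y.min(),y.max(),e);res.append(((x.min()+x.max())/2,(y.min()+y.max())/2))
ring,err=tri(ray(T,res[0]),ray(S,res[1]));print("ring",ring,err, "top@.108",onz(T,res[0],.108))
# white disc edges + cap in top
g=t[200:245,305:350];cv2.imwrite("pics/a.png",np.hstack([cv2.resize(t[120:280,270:390],None,fx=3.3,fy=3.3,interpolation=2),cv2.resize(s[150:250,240:400],(396,528),interpolation=2)]))
for p,q in(((326,224),(343,178)),((301,129),(283,206))):print(tri(ray(T,p),ray(S,q)))
print(onz(T,(326,224),.076),onz(S,(343,178),.076))
E
python3 m.py
```

```text
81 321 343 164 181 ((332.41217041015625, 171.27703857421875), (18.832117080688477, 19.413354873657227), 54.462318420410156)
88 290 307 179 196 ((298.1922912597656, 187.46151733398438), (21.91065788269043, 10.53930377960205), 33.6900634765625)
ring [ 0.62758141 -0.05239071  0.10700656] 0.0033662175898075855 top@.108 [ 0.62872612 -0.05342833  0.108     ]
(array([ 0.48981093, -0.03421218,  0.06362699]), np.float64(0.005829087993588639))
(array([0.71896088, 0.02947034, 0.20572817]), np.float64(0.009514287221523407))
[ 0.49144332 -0.03572682  0.076     ] [ 0.49288226 -0.02527955  0.076     ]
```

View pics/a.png

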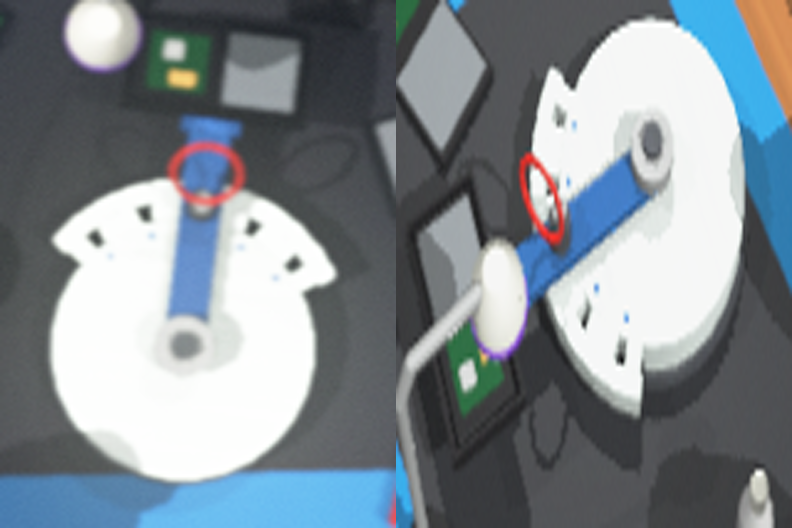

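Ring at (0.628,-0.053,0.107), pivot at (0.491,-0.036); distance 138 mm (given 140). The lamp matches +0.4 rad at 240 mm. Now to a standoff pose.

```bash
cat >> h.py <<'E'
piv=np.array([.4914,-.0357,0]);phi=-.126
def Rt(a,tilt=np.pi/4):
    r=np.array([np.cos(a),np.sin(a),0]);u=np.array([0,0,1.]);c,s_=np.cos(tilt),np.sin(tilt)
    z=c*r-s_*u;x=s_*r+c*u;return np.stack([x,np.cross(z,x),z],1)
def ringpt(a,lift=0): return piv+np.array([.14*np.cos(a),.14*np.sin(a),.108+lift])
E
python3 - <<'E'
from h import *
s=state();R=Rt(phi)
print(delta(s,np.array([.40,.25,.34]),Rq(s['tcp_rot']).as_matrix()).round(4))
s2=dict(s,ee_pos=np.array([.40,.25,.34]))
print(delta(s2,ringpt(phi)-R[:,2]*.143,R).round(4))
E
```

```text
[ 0.5347  0.472  -0.0732 -0.     -0.      0.    ]
[ 0.47    0.4289  0.2627  0.0722  0.4967 -0.1709]
```

step_arm(
  steps=[
    [0.54,0.47,-0.07,0,0,0,0],
    [0.54,0.47,-0.07,0,0,0,0],
    [0.54,0.47,-0.07,0,0,0,0],
    [0.54,0.47,-0.07,0,0,0,0],
    [0.54,0.47,-0.07,0,0,0,0],
    [0.54,0.47,-0.07,0,0,0,0],
    [0.54,0.47,-0.07,0,0,0,0],
    [0.54,0.47,-0.07,0,0,0,0],
    [0.54,0.47,-0.07,0,0,0,0],
  ],
)

```text
time: 1.0
ee_pos: [0.4034, 0.2487, 0.339]
tcp_rot: [-0.0, 0.979, -0.205, -0.0]
force: [-0.0, 1.2, -0.0]
grip_width: 0.0004
gripper_force: 0.0
```

step_arm(
  steps=[
    [0.47,0.43,0.1,0.07,0.5,-0.17,0],
    [0.47,0.43,0.1,0.07,0.5,-0.17,0],
    [0.47,0.43,0.1,0.07,0.5,-0.17,0],
    [0.47,0.43,0.1,0.07,0.5,-0.17,0],
    [0.47,0.43,0.1,0.07,0.5,-0.17,0],
    [0.47,0.43,0.26,0.07,0.5,-0.17,0],
    [0.47,0.43,0.26,0.07,0.5,-0.17,0],
    [0.47,0.43,0.26,0.07,0.5,-0.17,0],
    [0.47,0.43,0.26,0.07,0.5,-0.17,0],
    [0.47,0.43,0.26,0.07,0.5,-0.17,0],
    [0.47,0.43,0.26,0.07,0.5,-0.17,0],
  ],
)

```text
time: 2.1
ee_pos: [0.5395, 0.0402, 0.3128]
tcp_rot: [0.049, 0.929, -0.072, 0.36]
force: [-0.9, -0.6, -0.1]
grip_width: 0.0001
gripper_force: 0.0
```

Run:
```python
from h import *
s=state();im=read_camera("wrist");cv2.imwrite("pics/w1.png",im)
R=Rt(phi);print(s['time'],s['ee_pos'],s['grip_width'],s['force'],delta(s,ringpt(phi)-R[:,2]*.143,R).round(4))
c=cam("wrist",s)
K,RR,t=c
for n,p in(("ring",ringpt(phi)),("piv",piv+[0,0,.076])):
    q=K@(RR@p+t);print(n,q[:2]/q[2])
x,y=red(im,(0,0,640,400));print(len(x),x.min(),x.max(),y.min(),y.max())
```

```text
2.1 [0.53950015 0.04022578 0.3127758 ] 7.693540772028289e-05 [-0.88678926 -0.56131501 -0.11900668] [-0.1381  0.1542  0.1631  0.0381  0.0272 -0.0033]
ring [399.58957544 244.77304165]
piv [413.61209548 414.68607013]
1077 368 433 217 275
```

View pics/w1.png

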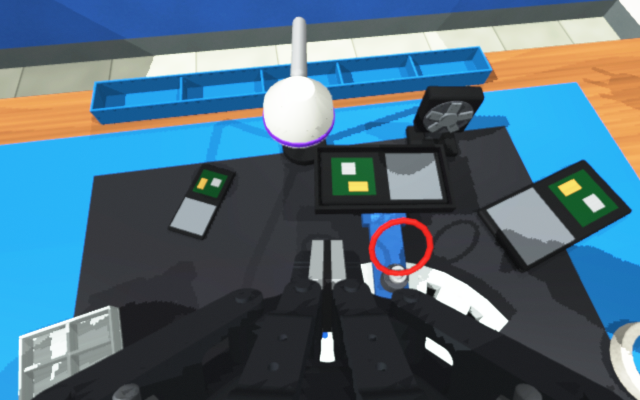

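The wrist view shows the ring at (400,246), within 1–2 px of its prediction. The shut fingers are at (327,260). Moving on to the standoff.

step_arm(
  steps=[
    [-0.14,0.15,0.16,0.04,0.027,-0.003,0],
    [-0.14,0.15,0.16,0.04,0.027,-0.003,0],
    [-0.14,0.15,0.16,0.04,0.027,-0.003,0],
    [-0.14,0.15,0.16,0.04,0.027,-0.003,0],
    [-0.14,0.15,0.16,0.04,0.027,-0.003,0],
    [-0.14,0.15,0.16,0.04,0.027,-0.003,0],
    [-0.14,0.15,0.16,0.04,0.027,-0.003,0],
  ],
)

```text
time: 2.85
ee_pos: [0.5388, 0.042, 0.3082]
tcp_rot: [0.05, 0.931, -0.068, 0.356]
force: [0.8, -0.3, 0.6]
grip_width: 0.0
gripper_force: 0.0
```

Run:
```python
from h import *
s=state();im=read_camera("wrist");cv2.imwrite("pics/w2.png",im)
R=Rt(phi);print(s['time'],s['ee_pos'],s['q'],delta(s,ringpt(phi)-R[:,2]*.143,R).round(4))
c=cam("wrist",s);K,RR,t=c
for n,p in(("ring",ringpt(phi)),("ringtop",piv+[.16*np.cos(phi),.16*np.sin(phi),.128])):
    q=K@(RR@p+t);print(n,q[:2]/q[2])
x,y=red(im,(0,0,640,400));print(len(x),x.min(),x.max(),y.min(),y.max())
```

```text
2.85 [0.53876138 0.04204731 0.30819727] [-1.34023783e-04  4.06474012e-02 -8.80043516e-01  2.05222813e+00
 -1.60454543e-01 -5.78528391e-01] [-0.1307  0.1569  0.1587  0.037   0.0325  0.0025]
ring [402.16102699 240.92735355]
ringtop [404.67425753 212.93903971]
1095 370 436 213 271
```

View pics/w2.png

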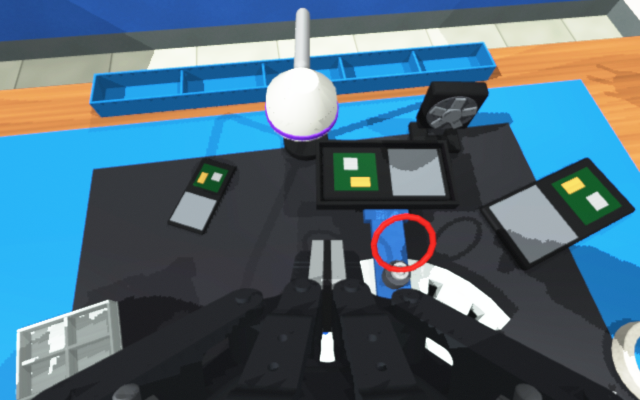

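The view is unchanged: ring at (403,242), fingers off to the left at (327,260). The arm stuck because q4 and q5 are on their limits (wrist nearly straight). I'll back off, gather joint/pose pairs and fit a kinematic model so I can choose a reachable wrist configuration.

```bash
cat > log.py <<'E'
from h import *
import json,os
s=state();L=json.load(open("log.json")) if os.path.exists("log.json") else []
L.append([list(map(float,s["q"])),list(map(float,s["ee_pos"])),list(map(float,s["tcp_rot"]))]);json.dump(L,open("log.json","w"))
print(s["time"],s["q"].round(3) if hasattr(s["q"],"round") else s["q"],s["ee_pos"])
E
python3 - <<'E'
import json
json.dump([[[1.42,0.385,0.008,0,-1.194,-0.259],[0.24882889,0.5728718,0.30278932],[1.10620052e-03,9.79060186e-01,-2.03567921e-01,-1.72089240e-04]]],open("log.json","w"))
E
python3 log.py
python3 - <<'E'
from h import *
s=state()
print(delta(s,np.array([.48,.08,.34]),Rt(-.1,1.1)).round(3))
E
```

```text
2.9 [-0.     0.041 -0.88   2.052 -0.16  -0.579] [0.53879901 0.0419835  0.3081818 ]
[-0.051 -0.053 -0.135  0.046 -0.167 -0.017]
```

step_arm(
  steps=[
    [-0.05,-0.05,-0.13,0.046,-0.16,-0.02,0],
    [-0.05,-0.05,-0.13,0.046,-0.16,-0.02,0],
    [-0.05,-0.05,-0.13,0.046,-0.16,-0.02,0],
    [-0.05,-0.05,-0.13,0.046,-0.16,-0.02,0],
    [-0.05,-0.05,-0.13,0.046,-0.16,-0.02,0],
  ],
)

```text
time: 3.4
ee_pos: [0.5077, 0.0652, 0.3505]
tcp_rot: [0.037, 0.947, -0.066, 0.311]
force: [0.8, -0.5, 1.0]
grip_width: 0.0002
gripper_force: 0.0
```

```bash
python3 log.py
```

```text
3.4 [ 0.481 -0.037 -0.79   0.943 -0.474  0.167] [0.50769119 0.06520324 0.35049773]
```

step_arm(
  steps=[
    [0,-0.06,-0.1,0,-0.1,0,0],
    [0,-0.06,-0.1,0,-0.1,0,0],
    [0,-0.06,-0.1,0,-0.1,0,0],
    [0,-0.06,-0.1,0,-0.1,0,0],
  ],
)

```text
time: 3.8
ee_pos: [0.4836, 0.1011, 0.3902]
tcp_rot: [0.032, 0.968, -0.068, 0.238]
force: [-0.4, -0.5, -1.1]
grip_width: 0.0002
gripper_force: 0.0
```

```bash
python3 log.py
cat > fit.py <<'E'
from h import *
import json,itertools
from scipy.optimize import least_squares
L=json.load(open("log.json"))
def fk(q,p,s4=1,s6=1):
    h,a,L1,b,c,d=p[:6]
    e=lambda ax,v:Ro.from_euler(ax,v)
    R1=e('z',q[0]);R2=R1*e('y',q[1]);R3=R1*e('y',q[1]-q[2]);R5=R3*e('x',s4*q[3])*e('y',-q[4])
    P=np.array([0,0,h])+R2.apply([a,0,L1])+R3.apply([b,0,c])+R5.apply([d,0,0])
    return P,R5*e('x',s6*q[5])
if __name__=="__main__":
  for s4,s6 in itertools.product((1,-1),(1,-1)):
    C=[fk(q,np.zeros(6),s4,s6)[1].inv()*Rq(r) for q,_,r in L];m=C[0]
    oe=[(m.inv()*c).magnitude() for c in C]
    f=lambda p:np.r_[np.ravel([fk(q,p,s4,s6)[0]-P for q,P,_ in L]),.002*(p-[.4,0,.4,.4,0,.25])]
    o=least_squares(f,[.4,0,.4,.4,0,.25]);print(s4,s6,np.round(oe,3),o.x.round(4),np.abs(o.fun[:-6]).max().round(4),m.as_quat().round(3))
E
python3 fit.py
```

```text
3.8 [ 0.666 -0.057 -0.563  0.516 -0.807  0.452] [0.48361939 0.10106969 0.39017481]
1 1 [0.    2.81  2.664 2.239] [-0.8283  0.4856  0.323  -0.1737  0.5207 -0.4415] 0.1584 [ 0.356 -0.612  0.355 -0.611]
1 -1 [0.    2.178 1.887 1.032] [-0.8283  0.4856  0.323  -0.1737  0.5207 -0.4415] 0.1584 [ 0.5   -0.501  0.499 -0.5  ]
-1 1 [0.    0.639 0.853 1.422] [ 0.4125  0.0179  0.621   0.4036 -0.0574  0.4688] 0.1581 [ 0.356 -0.612  0.355 -0.611]
-1 -1 [0.    0.002 0.002 0.002] [ 0.4125  0.0179  0.621   0.4036 -0.0574  0.4688] 0.1581 [ 0.5   -0.501  0.499 -0.5  ]
```

```bash
sed -i 's/h,a,L1,b,c,d=p\[:6\]/h,a,L1,b,c,d,l,m5=p[:8]/; s/a,0,L1\]/a,l,L1]/; s/apply(\[d,0,0\])/apply([d,m5,0])/; s/np.zeros(6)/np.zeros(8)/; s/\[.4,0,.4,.4,0,.25\]/[.4,0,.4,.4,0,.25,-.1,0]/g; s/fun\[:-6\]/fun[:-8]/' fit.py; python3 fit.py
```

```text
1 1 [0.    2.81  2.664 2.239] [-0.5149  0.4796  0.395  -0.1627  0.4353 -0.1517 -0.0154 -0.1609] 0.041 [ 0.356 -0.612  0.355 -0.611]
1 -1 [0.    2.178 1.887 1.032] [-0.5149  0.4796  0.395  -0.1627  0.4353 -0.1517 -0.0154 -0.1609] 0.041 [ 0.5   -0.501  0.499 -0.5  ]
-1 1 [0.    0.639 0.853 1.422] [ 1.605e-01  1.500e-03  5.637e-01  4.203e-01 -3.000e-04  2.245e-01
 -1.000e-04 -1.599e-01] 0.0002 [ 0.356 -0.612  0.355 -0.611]
-1 -1 [0.    0.002 0.002 0.002] [ 1.605e-01  1.500e-03  5.637e-01  4.203e-01 -3.000e-04  2.245e-01
 -1.000e-04 -1.599e-01] 0.0002 [ 0.5   -0.501  0.499 -0.5  ]
```

```bash
cat > ik.py <<'E'
from fit import *
P8=np.array([.1605,.0015,.5637,.4203,-.0003,.2245,-.0001,-.1599]);C=Ro.from_quat([.5,-.501,.499,-.5])
lo=np.array([-3.14,-1.21,-1.07,-3.16,-2.99,-3.1]);hi=np.array([3.14,2.06,1.41,2.05,-.16,3.1])
def FK(q):
    P,R=fk(q,P8,-1,-1);return P,R*C
def IK(P,R,q0,mg=.03):
    R=Ro.from_matrix(R)
    def f(q):
        p,r=FK(q);return np.r_[(p-P)*5,(r.inv()*R).as_rotvec()]
    o=least_squares(f,np.clip(q0,lo+mg+.001,hi-mg-.001),bounds=(lo+mg,hi-mg));return o.x,np.abs(o.fun).max()
def tool(a,ins,yaw=0,pitch=np.pi/4,lift=0,off=0,roll=0):
    "TCP pose with tips ins past ring centre; off: shift of finger along tool x (up/outward)"
    R=Rt(a+yaw,pitch)@Ro.from_euler('z',roll).as_matrix();return ringpt(a,lift)-R[:,2]*(.073-ins),R
E
python3 - <<'E'
from ik import *
rng=np.random.default_rng(0)
for roll in(0,np.pi):
 for pitch in(.6,.785):
  for yaw in(-.5,-.25,0,.25,.5):
    S=[]
    for k in range(25):
        q,e=IK(*tool(phi+.2,.015,yaw,pitch,roll=roll),rng.uniform(lo,hi))
        if e<1e-3 and not any(np.abs(q-x).max()<.05 for x in S):S.append(q)
    print(round(roll,1),pitch,yaw,[list(x.round(2)) for x in S])
E
```

```text
0 0.6 -0.5 []
0 0.6 -0.25 [[np.float64(-0.35), np.float64(0.44), np.float64(-0.71), np.float64(-2.86), np.float64(-0.56), np.float64(-1.71)]]
0 0.6 0 [[np.float64(-0.34), np.float64(0.41), np.float64(-0.48), np.float64(-2.18), np.float64(-0.41), np.float64(-2.25)]]
0 0.6 0.25 [[np.float64(-0.29), np.float64(0.42), np.float64(-0.35), np.float64(-1.71), np.float64(-0.5), np.float64(-2.6)]]
0 0.6 0.5 [[np.float64(-0.3), np.float64(0.46), np.float64(-0.26), np.float64(-1.46), np.float64(-0.69), np.float64(-2.7)]]
0 0.785 -0.5 []
0 0.785 -0.25 []
0 0.785 0 []
0 0.785 0.25 [[np.float64(-0.04), np.float64(0.38), np.float64(-0.31), np.float64(-1.1), np.float64(-0.29), np.float64(2.91)]]
0 0.785 0.5 []
3.1 0.6 -0.5 []
3.1 0.6 -0.25 [[np.float64(-0.35), np.float64(0.44), np.float64(-0.72), np.float64(-2.87), np.float64(-0.57), np.float64(1.44)]]
3.1 0.6 0 [[np.float64(-0.34), np.float64(0.41), np.float64(-0.48), np.float64(-2.19), np.float64(-0.41), np.float64(0.9)]]
3.1 0.6 0.25 [[np.float64(-0.29), np.float64(0.42), np.float64(-0.35), np.float64(-1.71), np.float64(-0.5), np.float64(0.54)]]
3.1 0.6 0.5 [[np.float64(-0.3), np.float64(0.46), np.float64(-0.27), np.float64(-1.46), np.float64(-0.69), np.float64(0.45)]]
3.1 0.785 -0.5 []
3.1 0.785 -0.25 []
3.1 0.785 0 []
3.1 0.785 0.25 [[np.float64(-0.03), np.float64(0.38), np.float64(-0.31), np.float64(-1.09), np.float64(-0.28), np.float64(-0.23)]]
3.1 0.785 0.5 [[np.float64(-0.13), np.float64(0.41), np.float64(-0.24), np.float64(-1.1), np.float64(-0.54), np.float64(0.0)]]
```

```bash
cat > chain.py <<'E'
from ik import *
if __name__=="__main__":
 seed=[-.29,.42,-.35,-1.71,-.5,.54]
 print("now",np.round(state()['q'],2))
 for roll,dq in((np.pi,0),(np.pi/2,1.57),(-np.pi/2,-1.57),(np.pi/2,-1.57),(-np.pi/2,1.57)):
  for pitch in(.6,.7):
   for yaw in(.1,.25):
    out=[];q0=np.array(seed)+[0,0,0,0,0,dq];bad=0;mg=9
    for a,ins,l,nm in((phi+.2,.015,.02,'mid'),(phi+.42,.015,.02,'end'),(phi+.42,-.06,.02,'out'),(phi+.2,.015,.02,'mid'),(phi,.015,0,'in'),(phi,-.03,0,'so'),(phi,-.06,0,'so2')):
        q0,e=IK(*tool(a,ins,yaw,pitch,l,roll=roll),q0);bad=max(bad,e);mg=min(mg,(q0-lo).min(),(hi-q0).min());out.append((nm,q0.round(2).tolist()))
    if bad<2e-3:
        print("roll%.2f p%.2f y%.2f mg%.2f"%(roll,pitch,yaw,mg));[print("  ",o) for o in (out[1],out[2],out[4],out[6])]
    else: print("roll%.2f p%.2f y%.2f bad %.3f"%(roll,pitch,yaw,bad))
E
python3 chain.py
```

```text
now [ 0.67 -0.06 -0.56  0.52 -0.81  0.45]
roll3.14 p0.60 y0.10 mg0.17
   ('end', [-0.22, 0.37, -0.34, -1.61, -0.49, 0.43])
   ('out', [-0.25, 0.23, -0.42, -1.46, -0.52, 0.28])
   ('in', [-0.4, 0.42, -0.52, -2.34, -0.43, 1.04])
   ('so2', [-0.37, 0.24, -0.56, -2.1, -0.33, 0.76])
roll3.14 p0.60 y0.25 mg0.23
   ('end', [-0.23, 0.4, -0.3, -1.48, -0.62, 0.39])
   ('out', [-0.29, 0.27, -0.36, -1.36, -0.68, 0.29])
   ('in', [-0.35, 0.41, -0.42, -1.96, -0.42, 0.71])
   ('so2', [-0.34, 0.25, -0.48, -1.75, -0.39, 0.48])
roll3.14 p0.70 y0.10 bad 0.065
roll3.14 p0.70 y0.25 bad 0.007
roll1.57 p0.60 y0.10 mg0.18
   ('end', [-0.22, 0.37, -0.34, -1.62, -0.5, 2.0])
   ('out', [-0.25, 0.23, -0.42, -1.46, -0.52, 1.85])
   ('in', [-0.4, 0.42, -0.52, -2.34, -0.43, 2.61])
   ('so2', [-0.38, 0.24, -0.56, -2.1, -0.34, 2.33])
roll1.57 p0.60 y0.25 mg0.23
   ('end', [-0.23, 0.4, -0.3, -1.48, -0.62, 1.96])
   ('out', [-0.29, 0.27, -0.36, -1.36, -0.68, 1.87])
   ('in', [-0.35, 0.41, -0.42, -1.97, -0.43, 2.29])
   ('so2', [-0.35, 0.25, -0.48, -1.76, -0.39, 2.05])
roll1.57 p0.70 y0.10 bad 0.063
roll1.57 p0.70 y0.2
[... 521 characters left out ...]
 0.067
roll-1.57 p0.70 y0.25 bad 0.007
roll1.57 p0.60 y0.10 mg0.18
   ('end', [-0.22, 0.37, -0.34, -1.62, -0.5, 2.0])
   ('out', [-0.25, 0.23, -0.42, -1.46, -0.52, 1.85])
   ('in', [-0.4, 0.42, -0.52, -2.34, -0.43, 2.61])
   ('so2', [-0.38, 0.24, -0.56, -2.1, -0.34, 2.33])
roll1.57 p0.60 y0.25 mg0.23
   ('end', [-0.23, 0.4, -0.3, -1.48, -0.62, 1.96])
   ('out', [-0.29, 0.27, -0.36, -1.36, -0.68, 1.87])
   ('in', [-0.35, 0.41, -0.42, -1.97, -0.43, 2.29])
   ('so2', [-0.35, 0.25, -0.48, -1.76, -0.39, 2.05])
roll1.57 p0.70 y0.10 bad 0.063
roll1.57 p0.70 y0.25 bad 0.005
roll-1.57 p0.60 y0.10 bad 0.438
roll-1.57 p0.60 y0.25 bad 0.463
roll-1.57 p0.70 y0.10 bad 0.348
roll-1.57 p0.70 y0.25 bad 0.378
```

```bash
cat >> ik.py <<'E'
ROLL,PIT,YAW=np.pi/2,.6,.25
def tgt(a,ins,lift=0,**k): return tool(a,ins,YAW,PIT,lift,roll=ROLL,**k)
def wrist(q):
    P,R=FK(q);R5=R*C.inv();return P-R5.apply([.2245,-.1599,0]),P-R5.apply([.2245,0,0])
def drow(s,P,R): return delta(s,P,R).round(3).tolist()
E
python3 - <<'E'
from ik import *
s=state();q0=np.array(s['q']);q1,e=IK(*tgt(phi,-.07),[-.35,.25,-.48,-1.76,-.39,2.05]);print(e,q1.round(3))
pr=q0
for f in np.linspace(.125,1,8):
    q=q0+f*(q1-q0);P,R=FK(q);a=(FK(pr)[1].inv()*R).magnitude()*57.3;d=np.linalg.norm(P-FK(pr)[0]);pr=q
    w=wrist(q);print(round(f,3),P.round(3),R.as_matrix()[:,2].round(2),"seg%.0fdeg %.0fmm"%(a,d*1000),"wr",w[0].round(2),w[1].round(2),drow(s,P,R.as_matrix()))
E
```

```text
7.771561172376094e-16 [-0.341  0.223 -0.49  -1.725 -0.385  2.014]
0.125 [0.472 0.06  0.331] [ 0.33  0.01 -0.94] seg12deg 73mm wr [0.25 0.09 0.49] [0.4  0.06 0.54] [-0.066, 0.082, 0.102, 0.05, -0.099, 0.073]
0.25 [0.456 0.033 0.282] [ 0.27  0.15 -0.95] seg12deg 58mm wr [0.25 0.06 0.46] [ 0.4 -0.   0.5] [-0.134, 0.137, 0.179, 0.119, -0.162, 0.161]
0.375 [0.443 0.018 0.243] [ 0.28  0.28 -0.92] seg12deg 43mm wr [0.24 0.03 0.43] [ 0.38 -0.05  0.45] [-0.189, 0.167, 0.238, 0.195, -0.186, 0.261]
0.5 [0.438 0.011 0.215] [ 0.36  0.38 -0.85] seg12deg 29mm wr [0.23 0.02 0.4 ] [ 0.36 -0.07  0.41] [-0.222, 0.181, 0.284, 0.267, -0.173, 0.372]
0.625 [0.444 0.005 0.198] [ 0.48  0.42 -0.77] seg12deg 20mm wr [0.23 0.03 0.36] [ 0.34 -0.09  0.37] [-0.227, 0.191, 0.323, 0.323, -0.125, 0.489]
0.75 [ 0.461 -0.007  0.188] [ 0.62  0.38 -0.69] seg13deg 22mm wr [0.24 0.04 0.34] [ 0.32 -0.09  0.34] [-0.203, 0.209, 0.356, 0.356, -0.051, 0.611]
0.875 [ 0.485 -0.03   0.186] [ 0.74  0.27 -0.62] seg13deg 34mm wr [0.26 0.06 0.32] [ 0.32 -0.09  0.32] [-0.156, 0.247, 0.387, 0.361, 0.039, 0.734]
1.0 [ 0.513 -0.068  0.189] [ 0.82  0.1  -0.56] seg14deg 47mm wr [0.31 0.07 0.31] [ 0.33 -0.09  0.32] [-0.096, 0.313, 0.415, 0.337, 0.137, 0.858]
```

step_arm(
  steps=[
    [-0.066,0.082,0.102,0.05,-0.099,0.073,0],
    [-0.066,0.082,0.102,0.05,-0.099,0.073,0],
    [-0.134,0.137,0.179,0.119,-0.162,0.161,0],
    [-0.134,0.137,0.179,0.119,-0.162,0.161,0],
    [-0.189,0.167,0.238,0.195,-0.186,0.261,0],
    [-0.189,0.167,0.238,0.195,-0.186,0.261,0],
    [-0.189,0.167,0.238,0.195,-0.186,0.261,0],
    [-0.222,0.181,0.284,0.267,-0.173,0.372,0],
    [-0.222,0.181,0.284,0.267,-0.173,0.372,0],
    [-0.222,0.181,0.284,0.267,-0.173,0.372,0],
  ],
)

```text
time: 4.8
ee_pos: [0.4365, 0.0083, 0.2143]
tcp_rot: [-0.243, 0.916, -0.297, 0.114]
force: [0.9, 0.2, 0.8]
grip_width: 0.0001
gripper_force: 0.0
```

Run:
```python
from ik import *
s=state();q0=np.array(s['q']);print(s['time'],q0.round(2),s['ee_pos']);q1,e=IK(*tgt(phi,-.07),[-.35,.25,-.48,-1.76,-.39,2.05])
for f in np.linspace(.25,1,4):
    q=q0+f*(q1-q0);P,R=FK(q);print(P.round(3),(R.as_matrix()[:,2]).round(2),drow(s,P,R.as_matrix()))
```

```text
4.8 [ 0.16  0.08 -0.53 -0.6  -0.6   1.23] [0.43648644 0.00830457 0.21434426]
[0.442 0.002 0.196] [ 0.48  0.41 -0.78] [0.014, 0.021, 0.03, 0.085, 0.045, 0.098]
[ 0.459 -0.009  0.188] [ 0.62  0.38 -0.69] [0.053, 0.029, 0.049, 0.158, 0.12, 0.196]
[ 0.485 -0.031  0.186] [ 0.74  0.27 -0.62] [0.12, 0.037, 0.054, 0.211, 0.215, 0.297]
[ 0.513 -0.068  0.189] [ 0.82  0.1  -0.56] [0.21, 0.059, 0.041, 0.242, 0.323, 0.401]
```

Tracks as planned.

step_arm(
  steps=[
    [0.014,0.021,0.03,0.085,0.045,0.098,0],
    [0.014,0.021,0.03,0.085,0.045,0.098,0],
    [0.053,0.029,0.049,0.158,0.12,0.196,0],
    [0.053,0.029,0.049,0.158,0.12,0.196,0],
    [0.12,0.037,0.054,0.211,0.215,0.297,0],
    [0.12,0.037,0.054,0.211,0.215,0.297,0],
    [0.12,0.037,0.054,0.211,0.215,0.297,0],
    [0.21,0.059,0.041,0.242,0.323,0.401,0],
    [0.21,0.059,0.041,0.242,0.323,0.401,0],
    [0.21,0.059,0.041,0.242,0.323,0.401,0],
    [0.21,0.059,0.041,0.242,0.323,0.401,0],
    [0.21,0.059,0.041,0.242,0.323,0.401,0],
  ],
)

```text
time: 6.0
ee_pos: [0.5136, -0.0649, 0.1896]
tcp_rot: [-0.351, 0.665, -0.583, 0.308]
force: [-0.6, -0.2, -0.3]
grip_width: -0.0
gripper_force: 0.0
```

Run:
```python
from ik import *
s=state();im=read_camera("wrist");cv2.imwrite("pics/w3.png",im)
print(s['time'],np.round(s['q'],2),s['ee_pos'],s['force'])
K,RR,t=cam("wrist",s)
for n,p in(("ring",ringpt(phi)),("ringtop",piv+[.16*np.cos(phi),.16*np.sin(phi),.128]),("tip",np.array(s['ee_pos'])+Rq(s['tcp_rot']).apply([0,0,.073]))):
    q=K@(RR@p+t);print(n,q[:2]/q[2])
x,y=red(im,(0,0,640,400));print(len(x),x.min(),x.max(),y.min(),y.max())
print("fix",drow(s,*tgt(phi,-.07)),"in",drow(s,*tgt(phi,.015)))
```

```text
6.0 [-0.33  0.22 -0.49 -1.72 -0.38  2.01] [ 0.51359679 -0.0648879   0.18957262] [-0.5679968  -0.22825681 -0.33134651]
ring [329.03616134 203.27869387]
ringtop [287.8691584  193.84613331]
tip [327.33977449 257.22328399]
2046 286 378 161 244
fix [0.006, 0.002, -0.0, -0.001, 0.004, 0.002] in [0.007, 0.002, 0.17, -0.001, 0.004, 0.002]
```

View pics/w3.png

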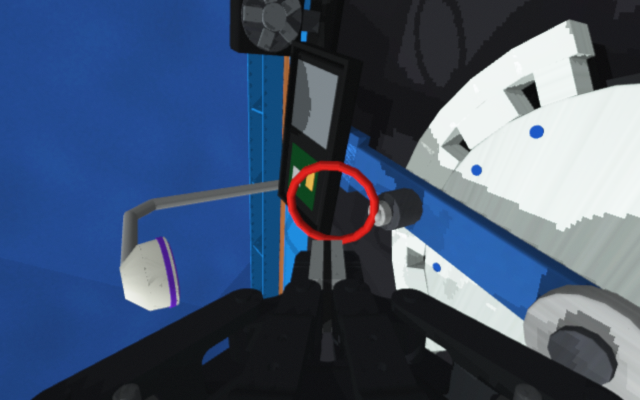

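The ring is at (332,202) against a prediction of (329,203), so aligned within 2 mm, and the shut tips point at the bore. Insert.

step_arm(
  steps=[
    [0.007,0.005,0.0,0,0.004,0.002,0],
    [0.007,0.005,0.05,0,0.004,0.002,0],
    [0.007,0.005,0.09,0,0.004,0.002,0],
    [0.007,0.005,0.11,0,0.004,0.002,0],
    [0.007,0.005,0.13,0,0.004,0.002,0],
    [0.007,0.005,0.14,0,0.004,0.002,0],
    [0.007,0.005,0.15,0,0.004,0.002,0],
    [0.007,0.005,0.16,0,0.004,0.002,0],
    [0.007,0.005,0.17,0,0.004,0.002,0],
    [0.007,0.005,0.18,0,0.004,0.002,0],
    [0.007,0.005,0.18,0,0.004,0.002,0],
    [0.007,0.005,0.18,0,0.004,0.002,0],
  ],
)

```text
time: 7.25
ee_pos: [0.5867, -0.0596, 0.1365]
tcp_rot: [-0.35, 0.662, -0.587, 0.31]
force: [0.4, 0.4, 0.3]
grip_width: 0.0
gripper_force: 0.0
```

Run:
```python
from ik import *
s=state();im=read_camera("wrist");cv2.imwrite("pics/w4.png",im)
print(s['time'],np.round(s['q'],2),s['ee_pos'],s['force'],s['torque'])
x,y=red(im,(0,0,640,400));print(len(x),x.min(),x.max(),y.min(),y.max())
for l in(.004,.008,.012,.016,.02,.024,.028,.032):print(l,drow(s,np.array(s['ee_pos'])+[0,0,l],Rq(s['tcp_rot']).as_matrix()))
```

```text
7.25 [-0.36  0.43 -0.42 -1.99 -0.43  2.31] [ 0.58667924 -0.05959427  0.13653411] [0.371588   0.44480637 0.28391346] [-0.19059749  1.65033711  0.00465161]
3357 256 405 219 341
0.004 [-0.0, -0.007, -0.005, 0.0, 0.0, 0.0]
0.008 [-0.0, -0.013, -0.009, 0.0, 0.0, 0.0]
0.012 [-0.0, -0.02, -0.014, 0.0, 0.0, 0.0]
0.016 [-0.0, -0.026, -0.018, 0.0, 0.0, 0.0]
0.02 [-0.0, -0.033, -0.023, 0.0, 0.0, 0.0]
0.024 [-0.0, -0.04, -0.027, 0.0, 0.0, 0.0]
0.028 [-0.0, -0.046, -0.032, 0.0, 0.0, 0.0]
0.032 [-0.0, -0.053, -0.036, 0.0, 0.0, 0.0]
```

View pics/w4.png

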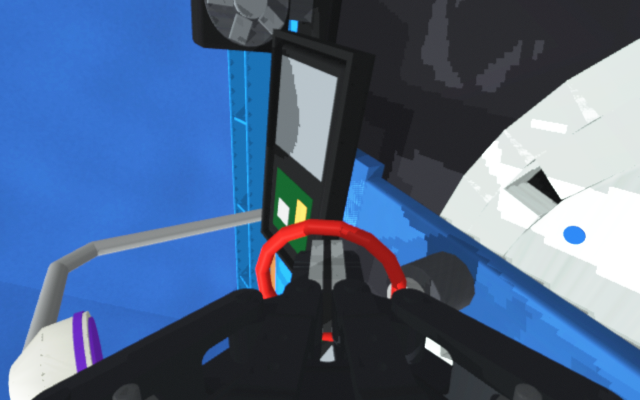

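The ring now encircles the shut fingers (red arc from (257,290) over the top to (405,290)), with no contact force. Lift vertically in stages, watching the force.

step_arm(
  steps=[
    [0,-0.007,-0.005,0,0,0,0],
    [0,-0.013,-0.009,0,0,0,0],
    [0,-0.02,-0.014,0,0,0,0],
    [0,-0.02,-0.014,0,0,0,0],
  ],
)

```text
time: 7.7
ee_pos: [0.5862, -0.0594, 0.1492]
tcp_rot: [-0.35, 0.662, -0.586, 0.31]
force: [-1.9, -0.3, -0.0]
grip_width: -0.0003
gripper_force: 0.4
```

step_arm(
  steps=[
    [0,-0.004,-0.002,0,0,0,0],
    [0,-0.007,-0.005,0,0,0,0],
    [0,-0.01,-0.007,0,0,0,0],
    [0,-0.01,-0.007,0,0,0,0],
  ],
)

```text
time: 8.1
ee_pos: [0.5851, -0.0593, 0.1536]
tcp_rot: [-0.349, 0.662, -0.587, 0.308]
force: [-3.8, 0.4, -4.4]
grip_width: 0.0002
gripper_force: 3.0
```

step_arm(
  steps=[
    [0,-0.004,-0.002,0,0,0,0],
    [0,-0.007,-0.005,0,0,0,0],
    [0,-0.01,-0.007,0,0,0,0],
    [0,-0.01,-0.007,0,0,0,0],
  ],
)

```text
time: 8.5
ee_pos: [0.5852, -0.0594, 0.1602]
tcp_rot: [-0.349, 0.662, -0.587, 0.309]
force: [-5.7, 1.7, -6.8]
grip_width: 0.0001
gripper_force: 4.0
```

Run:
```python
from ik import *
s=state();im=read_camera("wrist");cv2.imwrite("pics/w5.png",im)
print(s['time'],s['ee_pos'],s['force'],s['torque'])
x,y=red(im,(0,0,640,400));print(len(x),x.min(),x.max(),y.min(),y.max())
for n,b in(("scene",(270,165,325,205)),("top",(305,150,360,195))):
    i=read_camera(n);cv2.imwrite(f"pics/{n}5.png",i);x,y=red(i,b);print(n,len(x),x.min(),x.max(),y.min(),y.max())
```

```text
8.5 [ 0.58521949 -0.0593911   0.16017639] [-5.74996753  1.74702951 -6.78245208] [-0.19435196  4.07260299  0.42849675]
2765 287 430 209 292
scene 73 289 307 178 194
top 71 321 343 163 179
```

Contact came at about z = 0.149, so the pin is up about 10 mm (6.8 N). Raise it another 7 mm.

step_arm(
  steps=[
    [0,-0.004,-0.002,0,0,0,0],
    [0,-0.007,-0.005,0,0,0,0],
    [0,-0.012,-0.008,0,0,0,0],
    [0,-0.012,-0.008,0,0,0,0],
  ],
)

```text
time: 9.05
ee_pos: [0.5852, -0.0594, 0.1674]
tcp_rot: [-0.349, 0.662, -0.587, 0.309]
force: [-5.0, 1.2, -7.6]
grip_width: 0.0002
gripper_force: 4.4
```

Run:
```python
from ik import *
s=state();print(s['time'],s['ee_pos'],s['force'],np.round(s['q'],2))
P0=np.array(s['ee_pos']);R0=Rq(s['tcp_rot']);
for a in np.linspace(.04,.4,10):
    Z=Ro.from_euler('z',a);P=piv+Z.apply(P0-piv);q,e=IK(P,(Z*R0).as_matrix(),s['q']);print(round(a,2),drow(s,P,(Z*R0).as_matrix()),round(e,4),q.round(2))
```

```text
9.05 [ 0.58523162 -0.05938608  0.16736467] [-5.00841215  1.22574435 -7.61777448] [-0.29  0.35 -0.37 -1.8  -0.35  2.06]
0.04 [-0.007, -0.001, 0.002, -0.0, -0.021, -0.014] 0.0 [-0.28  0.35 -0.36 -1.75 -0.37  2.02]
0.08 [-0.015, -0.003, 0.004, -0.0, -0.042, -0.029] 0.0 [-0.27  0.36 -0.35 -1.71 -0.39  2.  ]
0.12 [-0.022, -0.004, 0.006, -0.0, -0.063, -0.043] 0.0 [-0.26  0.36 -0.34 -1.67 -0.41  1.98]
0.16 [-0.03, -0.005, 0.007, -0.0, -0.084, -0.058] 0.0 [-0.25  0.36 -0.34 -1.63 -0.43  1.96]
0.2 [-0.037, -0.006, 0.008, -0.0, -0.105, -0.072] 0.0 [-0.25  0.37 -0.33 -1.6  -0.46  1.95]
0.24 [-0.045, -0.006, 0.009, -0.0, -0.126, -0.086] 0.0 [-0.24  0.37 -0.32 -1.57 -0.49  1.94]
0.28 [-0.053, -0.007, 0.01, -0.0, -0.147, -0.101] 0.0 [-0.24  0.37 -0.31 -1.54 -0.51  1.93]
0.32 [-0.06, -0.007, 0.011, -0.0, -0.168, -0.115] 0.0 [-0.23  0.38 -0.31 -1.52 -0.54  1.93]
0.36 [-0.068, -0.007, 0.011, -0.0, -0.189, -0.13] 0.0 [-0.23  0.38 -0.3  -1.49 -0.57  1.93]
0.4 [-0.076, -0.007, 0.011, -0.0, -0.21, -0.144] 0.0 [-0.22  0.39 -0.29 -1.47 -0.6   1.93]
```

The pin is up about 17 mm (7.6 N, matching the spring). Swing to about 0.32 rad first.

step_arm(
  steps=[
    [-0.007,-0.001,0.002,0,-0.021,-0.014,0],
    [-0.015,-0.003,0.004,0,-0.042,-0.029,0],
    [-0.022,-0.004,0.006,0,-0.063,-0.043,0],
    [-0.03,-0.005,0.007,0,-0.084,-0.058,0],
    [-0.037,-0.006,0.008,0,-0.105,-0.072,0],
    [-0.045,-0.006,0.009,0,-0.126,-0.086,0],
    [-0.053,-0.007,0.01,0,-0.147,-0.101,0],
    [-0.06,-0.007,0.011,0,-0.168,-0.115,0],
    [-0.06,-0.007,0.011,0,-0.168,-0.115,0],
    [-0.06,-0.007,0.011,0,-0.168,-0.115,0],
  ],
)

```text
time: 10.05
ee_pos: [0.5882, -0.0289, 0.167]
tcp_rot: [-0.394, 0.747, -0.474, 0.249]
force: [-5.4, -0.2, -7.6]
grip_width: 0.0003
gripper_force: 4.5
```

```bash
cat > ang.py <<'E'
from ik import *
def angle(tag,lift):
    r=[];C_={}
    for n,b in(("scene",(255,165,330,240)),("top",(290,145,360,200))):
        i=read_camera(n);cv2.imwrite(f"pics/{n}{tag}.png",i);x,y=red(i,b);p=((x.min()+x.max())/2,(y.min()+y.max())/2);r.append(p);C_[n]=len(x)
        P=onz(cam(n),p,.108+lift);print(n,p,len(x),"ang",np.arctan2(*(P-piv)[1::-1])-phi,"r",np.linalg.norm((P-piv)[:2]))
    Q,e=tri(ray(cam("scene"),r[0]),ray(cam("top"),r[1]));print("tri",Q,e)
E
python3 - <<'E'
from ang import *
s=state();print(s['time'],s['ee_pos'],s['force'],s['torque'])
angle("6",.017)
for l in(.002,.004,.006,.008,.01,.02):print(l,drow(s,np.array(s['ee_pos'])-[0,0,l],Rq(s['tcp_rot']).as_matrix()))
t=cv2.imread("pics/top6.png");w=cv2.imread("pics/scene6.png");cv2.imwrite("pics/b.png",np.hstack([cv2.resize(t[90:250,270:390],(396,528),interpolation=2),cv2.resize(w[150:250,240:360],(396,396),interpolation=2).__class__(0) if False else cv2.resize(w[140:280,235:340],(396,528),interpolation=2)]))
E
```

```text
10.05 [ 0.58819456 -0.02894152  0.16700216] [-5.3749016  -0.18149792 -7.63460739] [-1.48366288  4.0763363   0.53739334]
scene (np.float64(307.0), np.float64(195.5)) 58 ang 0.3463787005727321 r 0.1384439947407573
top (np.float64(316.0), np.float64(171.5)) 75 ang 0.3099339991764596 r 0.14012130075578685
tri [ 0.62760128 -0.00848437  0.12280373] 0.004991194105201729
0.002 [0.0, 0.003, 0.002, 0.0, 0.0, 0.0]
0.004 [0.0, 0.007, 0.005, 0.0, 0.0, 0.0]
0.006 [0.0, 0.01, 0.007, 0.0, 0.0, 0.0]
0.008 [0.0, 0.013, 0.009, 0.0, 0.0, 0.0]
0.01 [0.0, 0.016, 0.011, 0.0, 0.0, 0.0]
0.02 [0.0, 0.033, 0.023, 0.0, 0.0, 0.0]
```

View pics/b.png

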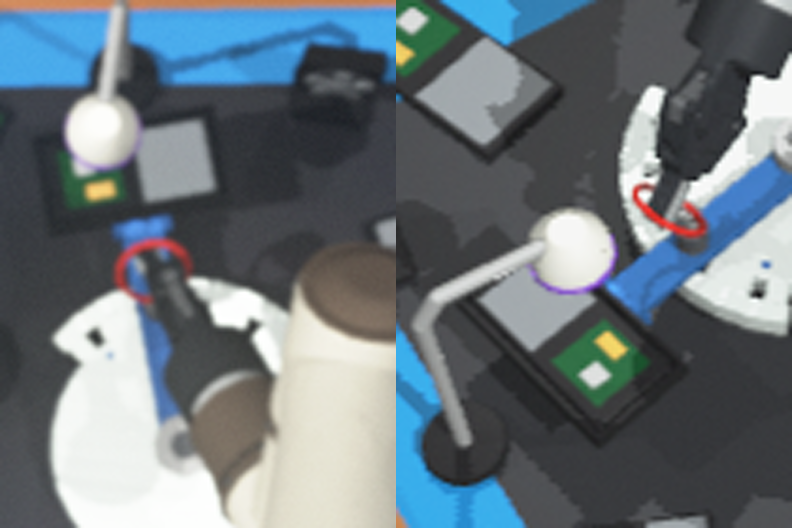

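Top view: ring at (316,171), arm about 0.31 rad towards the lamp, pin still up, phone lying in the cradle. Next I swing to about 0.35 and lower 8 mm, so the pin rests on the plate short of the hole.

step_arm(
  steps=[
    [-0.003,0,0,0,-0.01,-0.007,0],
    [-0.006,0,0,0,-0.016,-0.011,0],
    [-0.006,0,0,0,-0.016,-0.011,0],
    [-0.006,0.004,0.003,0,-0.016,-0.011,0],
    [-0.006,0.008,0.006,0,-0.016,-0.011,0],
    [-0.006,0.013,0.009,0,-0.016,-0.011,0],
    [-0.006,0.013,0.009,0,-0.016,-0.011,0],
    [-0.006,0.013,0.009,0,-0.016,-0.011,0],
  ],
)

```text
time: 10.95
ee_pos: [0.589, -0.0262, 0.1618]
tcp_rot: [-0.4, 0.753, -0.461, 0.245]
force: [-4.6, -1.0, -1.9]
grip_width: 0.0003
gripper_force: 3.2
```

Run:
```python
from ang import *
s=state();print(s['time'],s['ee_pos'],s['force'],s['torque'])
angle("7",.012)
P0=np.array(s['ee_pos']);R0=Rq(s['tcp_rot'])
for a in(.02,.04,.06,.08):
    Z=Ro.from_euler('z',a);print(a,drow(s,piv+Z.apply(P0-piv),(Z*R0).as_matrix()))
```

```text
10.95 [ 0.58900086 -0.02621059  0.16181639] [-4.60102021 -0.96248655 -1.85746606] [-1.22345488  2.92542904  0.33835243]
scene (np.float64(308.0), np.float64(197.0)) 58 ang 0.3676541777895773 r 0.13793497458457502
top (np.float64(314.5), np.float64(172.0)) 71 ang 0.3382659523780378 r 0.14048015426646931
tri [ 0.62693241 -0.00456794  0.11971127] 0.0047598627543328645
0.02 [-0.004, -0.001, 0.001, 0.0, -0.011, -0.007]
0.04 [-0.007, -0.002, 0.002, 0.0, -0.021, -0.014]
0.06 [-0.011, -0.002, 0.003, 0.0, -0.032, -0.021]
0.08 [-0.015, -0.003, 0.004, 0.0, -0.042, -0.029]
```

Pin partly resting on the plate (1.9 N left), arm about 0.34. Lower 3 mm more and sweep slowly.

step_arm(
  steps=[
    [0,0.003,0.002,0,0,0,0],
    [0,0.005,0.003,0,0,0,0],
    [0,0.005,0.003,0,0,0,0],
    [0,0.005,0.003,0,0,0,0],
  ],
)

```text
time: 11.45
ee_pos: [0.5897, -0.0263, 0.1592]
tcp_rot: [-0.4, 0.753, -0.461, 0.246]
force: [-0.0, 0.3, 0.3]
grip_width: -0.0001
gripper_force: 0.2
```

step_arm(
  steps=[
    [-0.002,0,0,0,-0.005,-0.003,0],
    [-0.004,0,0,0,-0.011,-0.007,0],
    [-0.004,0,0,0,-0.011,-0.007,0],
  ],
)

```text
time: 11.75
ee_pos: [0.5877, -0.0246, 0.1577]
tcp_rot: [-0.401, 0.758, -0.454, 0.24]
force: [-0.2, 0.7, 0.1]
grip_width: 0.0
gripper_force: 0.0
```

step_arm(
  steps=[
    [-0.002,0,0,0,-0.005,-0.003,0],
    [-0.004,0,0,0,-0.011,-0.007,0],
    [-0.004,0,0,0,-0.011,-0.007,0],
  ],
)

```text
time: 12.05
ee_pos: [0.5862, -0.0228, 0.1572]
tcp_rot: [-0.404, 0.763, -0.447, 0.235]
force: [0.5, 0.7, 0.3]
grip_width: 0.0002
gripper_force: 0.0
```

Run:
```python
from ang import *
s=state();print(s['time'],s['ee_pos'],s['force'],s['torque'])
angle("8",.012)
```

```text
12.05 [ 0.586184   -0.02284807  0.15720121] [0.53418783 0.67244328 0.31398108] [-0.79694119  1.41550957 -0.01479646]
scene (np.float64(308.0), np.float64(197.0)) 53 ang 0.3676541777895773 r 0.13793497458457502
top (np.float64(315.0), np.float64(169.5)) 78 ang 0.318983306828808 r 0.14679205628812106
tri [ 0.63050907 -0.00400517  0.12462427] 0.010730376119997595
```

step_arm(
  steps=[
    [-0.002,-0.001,0.002,0,-0.005,-0.003,0],
    [-0.004,-0.003,0.004,0,-0.011,-0.007,0],
    [-0.004,-0.003,0.004,0,-0.011,-0.007,0],
  ],
)

```text
time: 12.45
ee_pos: [0.5866, -0.0199, 0.1565]
tcp_rot: [-0.406, 0.768, -0.439, 0.23]
force: [-1.3, -0.5, -2.1]
grip_width: -0.0003
gripper_force: 1.2
```

step_arm(
  steps=[
    [-0.002,0,0,0,-0.005,-0.003,0],
    [-0.004,-0.001,0.001,0,-0.011,-0.007,0],
    [-0.004,-0.001,0.001,0,-0.011,-0.007,0],
  ],
)

```text
time: 12.75
ee_pos: [0.5854, -0.0176, 0.1558]
tcp_rot: [-0.408, 0.772, -0.432, 0.225]
force: [-5.3, -0.9, -5.1]
grip_width: -0.0
gripper_force: 3.9
```

Run:
```python
from ang import *
s=state();print(s['time'],s['ee_pos'],s['force'],s['torque'])
angle("9",.012)
im=read_camera("wrist");cv2.imwrite("pics/w9.png",im)
```

```text
12.75 [ 0.58540872 -0.0175783   0.15577542] [-5.2556894  -0.86886288 -5.06115503] [-1.89647327  3.25855822  0.24884495]
scene (np.float64(310.5), np.float64(201.0)) 64 ang 0.46389292525187764 r 0.14332393327626153
top (np.float64(311.5), np.float64(171.5)) 60 ang 0.39045088321196614 r 0.1437942160317344
tri [0.62783374 0.00485221 0.1132938 ] 0.009135980249822363
```

View pics/w9.png

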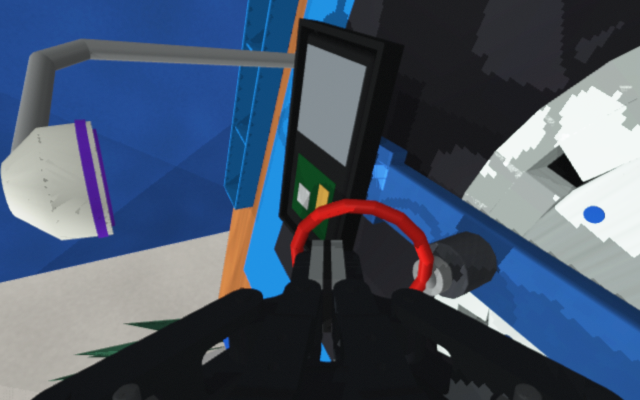

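The wrist view shows the pin in line with the next hole, and the ring hanging on the finger with 5.1 N down. The pin has dropped into the hole at about 0.39 rad and is caught by the fingertip. Lower to let it go fully home.

step_arm(
  steps=[
    [0,0.007,0.005,0,0,0,0],
    [0,0.013,0.009,0,0,0,0],
    [0,0.02,0.014,0,0,0,0],
    [0,0.02,0.014,0,0,0,0],
  ],
)

```text
time: 13.3
ee_pos: [0.5884, -0.0175, 0.1464]
tcp_rot: [-0.41, 0.771, -0.431, 0.228]
force: [-0.5, 0.2, 0.4]
grip_width: 0.0
gripper_force: 0.0
```

Run:
```python
from ang import *
s=state();print(s['time'],s['ee_pos'],s['force'],s['torque'],np.round(s['q'],2))
angle("10",0)
P,R=tgt(phi+.4,.0);print("to aligned 15mm",drow(s,*tgt(phi+.4,.015)),"here R offset out", drow(s,*tgt(phi+.4,-.07)))
```

```text
13.3 [ 0.58838769 -0.01749167  0.14635812] [-0.48613609  0.21490443  0.38568401] [-0.82577386  1.44471077 -0.01637454] [-0.24  0.43 -0.3  -1.52 -0.64  2.02]
scene (np.float64(311.0), np.float64(201.5)) 59 ang 0.44285880704778485 r 0.13821999793712786
top (np.float64(311.0), np.float64(173.5)) 68 ang 0.4064277237011762 r 0.14093016879850506
tri [0.62467673 0.00515252 0.10768439] 0.005701616145770002
to aligned 15mm [0.003, 0.015, -0.003, -0.003, 0.016, 0.009] here R offset out [-0.001, 0.014, -0.173, -0.003, 0.016, 0.009]
```

Force is zero, ring z = 0.1077 (0.107 at the start) and the angle is 0.406, so the pin is home. Centre the finger in the bore and withdraw.

step_arm(
  steps=[
    [0.001,0.005,0,0,0,0,0],
    [0.002,0.01,-0.003,0,0,0,0],
    [0.002,0.01,-0.02,0,0,0,0],
    [0.002,0.01,-0.05,0,0,0,0],
    [0.002,0.01,-0.09,0,0,0,0],
    [0.002,0.01,-0.13,0,0,0,0],
    [0.002,0.01,-0.18,0,0,0,0],
    [0.002,-0.02,-0.24,0,0,0,0],
    [0.002,-0.02,-0.24,0,0,0,0],
  ],
)

```text
time: 14.3
ee_pos: [0.5073, -0.0691, 0.2258]
tcp_rot: [-0.409, 0.771, -0.43, 0.231]
force: [0.7, -0.4, 0.5]
grip_width: 0.0002
gripper_force: 0.0
```

Run:
```python
from ang import *
s=state();print(s['time'],s['ee_pos'],s['force'])
angle("11",0)
t=cv2.imread("pics/top11.png");w=cv2.imread("pics/scene11.png");cv2.imwrite("pics/c.png",np.hstack([cv2.resize(t[90:250,270:390],(396,528),interpolation=2),cv2.resize(w[140:280,235:340],(396,528),interpolation=2)]))
```

```text
14.3 [ 0.50730875 -0.06911708  0.2257521 ] [ 0.6838473  -0.44512921  0.47589929]
scene (np.float64(311.0), np.float64(201.0)) 74 ang 0.43549871578906624 r 0.13698251912954149
top (np.float64(311.0), np.float64(174.0)) 90 ang 0.4092733848531623 r 0.13962517777654954
tri [0.62364316 0.00476215 0.10860232] 0.004442679894923658
```

View pics/c.png

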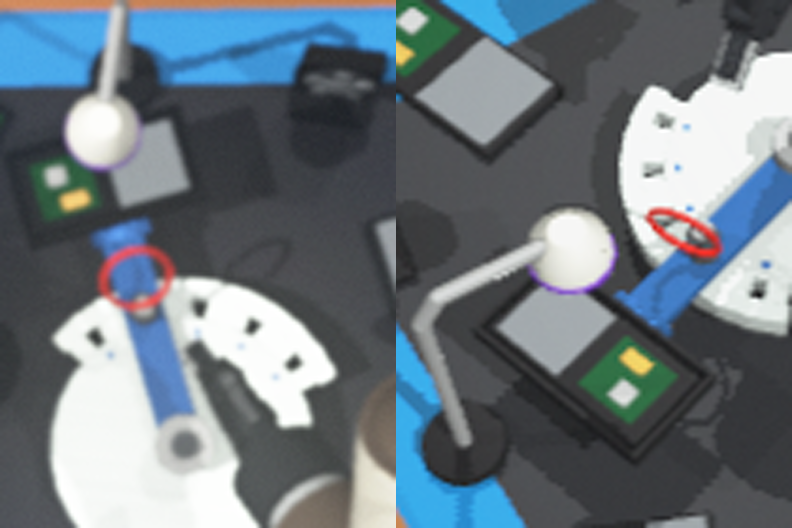

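The arm sits one hole towards the lamp (top view ring at (311,174), 0.41 rad). The pin is home (ring z 0.1086), the phone lies in the cradle under the lamp head, and the robot is clear.

```bash
python3 -c "
from cell import *
print(finish_job())"
```

```text
the job is handed in; nothing more can be done
None
```

The job is handed in at about 14 s on the clock: the arm is one hole towards the lamp with the pin fully home, the phone is in its cradle under the lamp head, and the robot is clear of everything. I saw nothing else on the bench move in the pictures I took, and the hand-in call gave no verdict.

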